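# Clip the probe in and raise it on the cam lift

## Robot

A 7-joint arm with a two-finger parallel gripper is mounted at the origin on the work surface. World frame = base frame: x ahead of the robot, y to its left, z up, the work surface at z = 0. Lengths are in m, angles in rad, forces in N, time in s.
With the tool pointing down it reaches from about 0.4 to 0.85 m from the base axis. Payload 10.4 kg.
Tool frame: the origin (TCP) lies midway between the tips of the shut fingers; the grasp point (between the pads) lies 19 mm behind it; z points along the fingers, x is the direction in which the jaws open and shut, and the axes are right-handed (so a half turn about z gives the same grasp; the last joint's range is limited). The gripper opens to 87 mm and grips with 3 to 60 N. Pads are 19 mm wide; open, the fingers measure 117 mm over their backs; the gripper's body (75 mm by 190 mm) begins 51 mm behind the grasp point.
Start: joints at [-1.192, 0.332, -0.065, 1.46, 0.022, 1.35, -0.088], TCP at [0.244, 0.575, 0.223] pointing down, gripper open.
Joint ranges: [-2.6, 2.6], [-0.5, 2.12], [-1.47, 1.34], [0.16, 2.42], [-1.27, 4.41], [0.06, 2.06], [-2.6, 2.6]. Speed limits (rad/s): [2.22, 2.22, 2.79, 2.79, 3.14, 3.14, 3.14].

## Interface

Orientations are given as a unit quaternion [x, y, z, w].
In Python, from bench import r gives the robot as it stands. The module is installed in compiled form; this text tells all that it offers.
- The arm moves only by the tool play_rows, never from a script. Its argument "commands" is a list of rows, each a list of 7 numbers: the shift along the world's x, y, z in cm, then the turn, a rotation vector about the world's x, y, z in rad, then the finger opening in cm, from 0 to 8.7. A call has 1 to 20 rows; each row shifts and turns the commanded pose from where the row before left it; what a row does not reach is not made up. A row lasts 1/8 s, in which the tool goes at most 62.5 mm and 10.7 degrees, less where a joint would pass 70% of its speed; a pose out of reach is approached as far as the arm can. A call is refused whole if a number of a shift passes 6.25 or a number of a turn 0.188, either way. A call with a gripper value outside its range is refused whole. The fingers move at their own pace and stop on an object; "grip_force" is the grip in N (left out, the last holds). Time passes only in rows, so rows that do not move let the fingers close. It gives the time, the measured TCP pose, the force and the opening at its end, in the units of the state.
- r.read_state(): the state, without advancing time (a new reading comes with each control period).
- r.camera(name): name is "side" or "top"; returns a dict with "img" (384x512x3 uint8, red, green, blue), "K" (3x3 intrinsics, pixels), "camera_from_world" (4x4, takes a point from world to camera coordinates). Camera axes: x right, y down, z forward; pixel columns grow to the right and rows downward; lengths in m; the calibration is good to about 2 mm. A picture is of the moment at which its call begins. There is no depth.
- r.close_job(): hands the job in, once; it reports no verdict.
The state is a dict: "time": time; "joint_positions": joint angles; "joint_vel": joint speeds; "joint_torque": joint torques, N m; "ee_pos": TCP position; "eef_rot": TCP orientation; "ft_force": force on the tool from outside, world axes, zero at the start; "torque": the same for the moment, N m; "width": finger opening in m.
Only numpy, scipy, OpenCV 4.12 (cv2) and the standard library are available. Lean on these libraries where they do the work, as an engineer would, in place of code of your own. Each camera call takes 0.05 s, during which the arm holds its last target. There are 200 camera calls.

## Task

Press the measuring probe down into the spring clip on the lift stand until it is fully home and the jaws have closed on it, thin shaft pointing away from the robot, and let go of it. Then swing the stand's cam lever up to its highest lift, where the lever stands straight up, and finish while still holding it there, because it springs back when released. Leave the other things on the bench where they are.

Things in the scene. Friction and masses are not known exactly. Their poses are not given: they have to be found in the camera images.
- cam_stand: the cam-lift stand, fixed to the bench: aluminium base plate 200 (along its x) x 170 x 12 mm, a lift carriage above it and a cam lever at its -y side. Origin: centre of the base plate's underside, on the bench. x runs along the clip, in the plane of the lever's swing, roughly away from the robot; z up.
- cam_axis (a point): point on the lever's turning axis, 45 mm above the bench, 115 mm from the stand's middle towards its -y: centre of lever_grip's circle. The axis runs along the stand's y. On it an eccentric steel disc (radius 30 mm, 20 mm off-centre) lifts the carriage.
- lever_grip (a point): middle of the lever's black round grip sleeve, 18 mm thick, 58 mm long, level along the stand's y, spinning freely on the lever's end. It moves on a circle of radius 130 mm about cam_axis: at rest on the stand's -x (robot) side, 73 mm above the bench, clear all round; lever upright: 175 mm. The steel lever bar is at its inner (+y) end, 30 mm from this point.
- cam_lever (a joint): angle of the cam lever, rad. 0: at rest, leaning low to the stand's -x; grows as it swings up and over towards +x. At 1.35 it stands straight up: highest lift. Beyond, up to the stop at 1.85, the carriage sinks again. A return spring and the carriage's weight (2 to 4 N at the sleeve) pull it back to 0 when let go.
- lift (a joint): height of the lift carriage above its rest, m: 0 at rest, 0.0156 at the highest lift. The carriage is a steel plate 170 x 100 x 8 mm, its top 87 mm above the bench at rest, and carries the spring clip.
- clip_seat (a point): where the middle of the handle's axis lies when home in the clip; on the carriage, 40 mm above its plate (127 mm above the bench at rest); x along it. Two pairs of sprung jaws, 14 mm wide, 35 mm before and behind, open upwards, mouths flared up to 17 mm above, 14 mm between lips. Press the handle straight down (5 to 10 N). Fingers have 56 mm (x) of room between the pairs, to 22 mm below.
- jaw_left (a joint): opening angle of the jaws on the stand's +y side, rad: 0 empty and closed, 0.01 to 0.03 closed on the handle, about 0.1 while spread
- jaw_right (a joint): the same for the jaws on the stand's -y side
- probe: the measuring probe, about 120 g, lying on the bench: round grey handle 20 mm thick along its x, between two square black bumpers (26 x 26 mm, 14 mm long, centred 68 mm either side of the middle), and a thin shaft 10 to 13 mm thick at its +x end. Origin: under the handle's middle, at the bumpers' underside, 13 mm below the handle's axis; z up.
- probe_mid (a point): middle of the probe handle's axis; the place to grip, across the handle
- probe_tip (a point): end of the probe's thin shaft, 172 mm from probe_mid along the probe's +x
- tip_rack: bystander: a box of pipette tips, 85 x 125 x 66 (mm); origin at its underside. Leave it where it is.
- beaker: bystander: a small glass beaker, 50 across, 65 high (mm); origin at its underside. Leave it where it is.
- bottle: bystander: a glass bottle, 64 across, 130 high (mm); origin at its underside. Leave it where it is.
- meter: bystander: a dark hand-held meter lying flat, 170 x 75 x 30 (mm); origin at its underside. Leave it where it is.
- dish: bystander: a shallow glass dish, 70 across, 15 high (mm); origin at its underside. Leave it where it is.
- weight: bystander: a knobbed steel weight, 38 across, 58 high (mm); origin at its underside. Leave it where it is.
- pipette: bystander: a white pipette lying flat, 240 long, 25 thick (mm); origin at its underside. Leave it where it is.
Things that resemble listed ones, but are neither listed nor needed, are in the scene too. Leave any purple look-alike of the probe alone.

How it is judged:
By the outcome, as a careful person would: the job done as asked, in the order asked, and still so for the second after the job is handed in, while the arm keeps its last pose, push and grip.
It also fails if it takes over 54 s, if anything falls off the work surface, if the arm or the gripper's body presses on something with over 40 N, if the wrist force passes 120 N, or if a joint passes its speed limit or range.

## Working session

There is one attempt and no reset: what is moved stays moved. The work goes in short steps, Python scripts to look and compute and a tool call to move; the robot and the scene stay as the last step left them, time stands still between calls to the robot, and variables do not carry over. Pictures are saved under pics/ and viewed, about 8 in all and at most 12, crops included, and the job is handed in when it is done.

Besides the shell and the picture viewer there is one more tool, called after "Emit:" as name([rows], argument=value, ...), one row to a line, values as JSON. play_rows: Moves the arm, as the interface text tells. Its arguments: {"type":"object","properties":{"commands":{"type":"array","items":{"type":"array","items":{"type":"number"}}},"grip_force":{"type":"number"}},"required":["commands"]}

```bash
mkdir -p pics; cat > h.py <<'E'
import numpy as np, cv2
from bench import r
def shot(n,f):
    c=r.camera(n); cv2.imwrite('pics/'+f,c['img'][:,:,::-1]); np.savez('pics/'+f+'.npz',**c); return c
def ray(c,u,v):
    T=np.array(c['camera_from_world']);K=np.array(c['K']);R=T[:3,:3]
    o=-R.T@T[:3,3]; d=R.T@np.linalg.solve(K,[u,v,1.]); return o,d/np.linalg.norm(d)
def onz(c,u,v,z):
    o,d=ray(c,u,v); return o+d*(z-o[2])/d[2]
def proj(c,p):
    T=np.array(c['camera_from_world']);q=np.array(c['K'])@(T[:3,:3]@np.array(p)+T[:3,3]); return q[:2]/q[2]
def tri(c1,a,c2,b):
    A=np.zeros((3,3));B=np.zeros(3)
    for c,p in((c1,a),(c2,b)):
        o,d=ray(c,*p);P=np.eye(3)-np.outer(d,d);A+=P;B+=P@o
    return np.linalg.solve(A,B)
E
python3 - <<'E'
from h import *
for n in('top','side'):
    c=shot(n,n+'0.png'); print(n,ray(c,256,192),c['K'][0][0])
s=r.read_state();print(s)
a=cv2.imread('pics/top0.png')
cv2.imwrite('pics/top0b.png',cv2.resize(a,(800,600),interpolation=cv2.INTER_CUBIC))
a=cv2.imread('pics/side0.png')
cv2.imwrite('pics/side0b.png',cv2.resize(a,(800,600),interpolation=cv2.INTER_CUBIC))
E
```

```text
top (array([0.32563684, 0.02817449, 1.5178003 ]), array([ 0.14106026,  0.00748335, -0.98997273])) 370.7531419263837
side (array([ 0.14304704, -1.19043077,  1.30742604]), array([ 0.21599308,  0.69616134, -0.68462134])) 479.6584248175198
{'time': 0.1, 'joint_positions': array([-1.19158238,  0.3328271 , -0.06467288,  1.46086645,  0.02159466,
        1.34989021, -0.08846178]), 'joint_vel': array([ 0.00076155, -0.00430301, -0.0010722 , -0.00273283,  0.00126516,
       -0.00204974,  0.00017434]), 'joint_torque': array([ 1.82839070e-03, -6.24542212e+01,  2.46594648e-02, -3.90716457e+01,
       -6.14408799e-02,  3.66505457e-02,  1.19772703e-04]), 'ee_pos': array([0.2443106 , 0.57489275, 0.22181757]), 'eef_rot': array([ 8.33984266e-01,  5.51787843e-01, -5.22816886e-04,  3.82937776e-04]), 'ft_force': array([-0.82540535,  0.16859095,  0.22461597]), 'torque': array([-0.00526488, -0.07338814, -0.01390759]), 'width': 0.08685459390644984}
```

View pics/top0b.png

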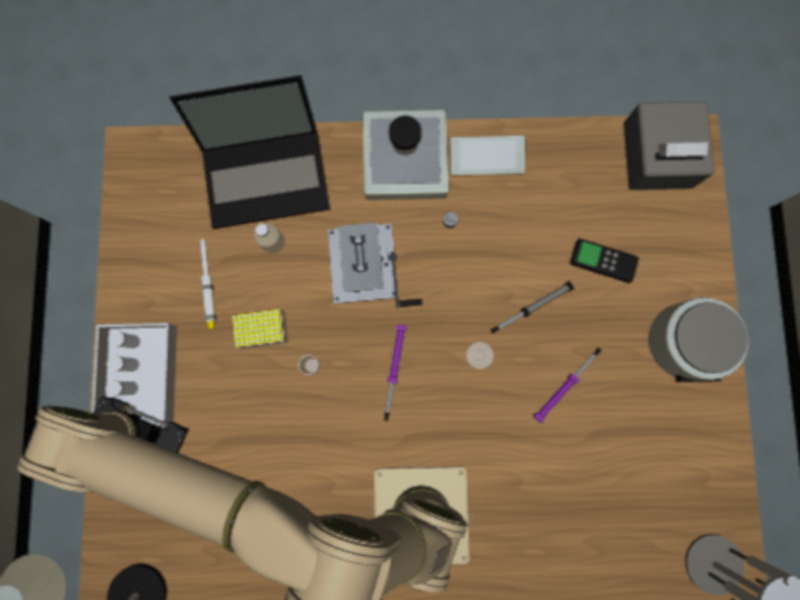

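View pics/side0b.png

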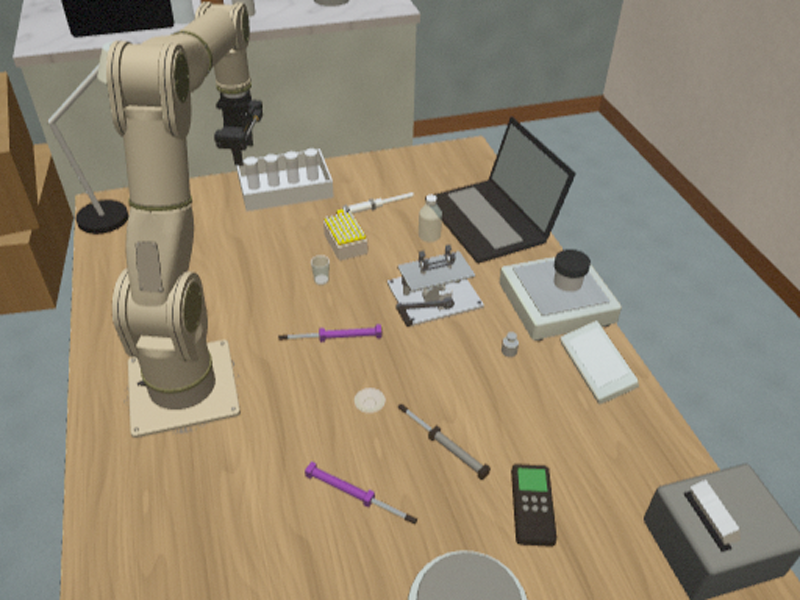

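The top view (image up = +x, left = +y) shows the stand at about (362,262), its sleeve at (409,302), and the grey probe from (571,288) to its tip at (494,330), shaft toward the robot. Next I'll zoom in on both.

```bash
python3 - <<'E'
import cv2,numpy as np
t=cv2.imread('pics/top0.png');s=cv2.imread('pics/side0.png')
f=lambda a,x,y,w,h:cv2.resize(a[y:y+h,x:x+w],(400,300),interpolation=cv2.INTER_CUBIC)
m=np.vstack([np.hstack([f(t,200,135,80,60),f(t,305,170,80,60)]),np.hstack([f(s,240,150,80,60),f(s,245,252,80,60)])])
cv2.imwrite('pics/z0.png',m)
from h import *
for n,box in(('top',(305,170,80,60)),('side',(245,252,80,60))):
    c=np.load(f'pics/{n}0.png.npz');a=c['img'];x,y,w,h=box
    d=(a[y:y+h,x:x+w].max(2)<62).astype(np.uint8)
    k,l,st,ce=cv2.connectedComponentsWithStats(d)
    for i in range(1,k):
        if st[i,4]>3: print(n,st[i,4],ce[i]+[x,y],onz(c,*(ce[i]+[x,y]),.013 if st[i,4]<0 else .016))
E
```

```text
top 41 [378.95121951 171.46341463] [ 0.61375284 -0.46897136  0.016     ]
top 12 [364.08333333 182.66666667] [ 0.56836451 -0.40477865  0.016     ]
top 14 [336.07142857 198.92857143] [ 0.50376785 -0.28637995  0.016     ]
top 7 [316.28571429 210.71428571] [ 0.45740748 -0.20358487  0.016     ]
top 6 [381.83333333 224.5       ] [ 0.39574476 -0.46557209  0.016     ]
side 5 [275.6 279.2] [ 0.4942656  -0.29708041  0.016     ]
side 24 [308.625      302.91666667] [ 0.56628405 -0.41240981  0.016     ]
```

View pics/z0.png

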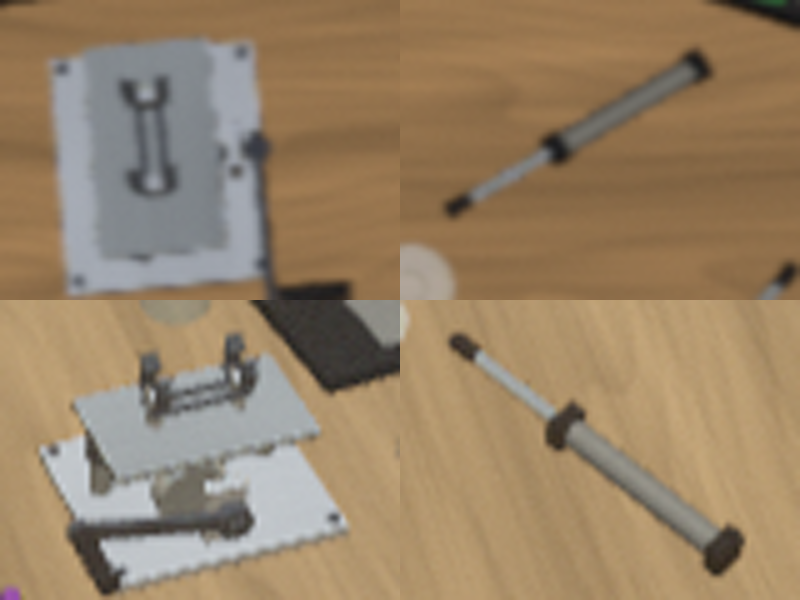

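```bash
python3 - <<'E'
from h import *
t=np.load('pics/top0.png.npz');s=np.load('pics/side0.png.npz')
T=lambda u,v:(200+(u+.5)/5-.5,135+(v+.5)/5-.5)
S=lambda u,v:(240+(u+.5)/5-.5,150+(v-300+.5)/5-.5)
sc=np.array([onz(t,*T(*p),.013) for p in((62,68),(241,52),(80,281),(262,265))])
print(sc.round(4),sc.mean(0).round(4)); d=sc[0]+sc[1]-sc[2]-sc[3]; print('yaw',np.degrees(np.arctan2(d[1],d[0])))
for p in((53,450),(333,518)): print('side screws',onz(s,*S(*p),.013))
for p in((86,48),(208,40),(100,256),(224,248)): print('carr',onz(t,*T(*p),.087))
for p in((75,403),(318,433),(118,478),(270,358)): print('carr side',onz(s,*S(*p),.087))
for p in((147,93),(153,183)): print('jaws top',onz(t,*T(*p),.134))
print('grip top',onz(t,*T(311,293),.073))
c=sc.mean(0);y=np.arctan2(d[1],d[0]);X=np.array([np.cos(y),np.sin(y),0]);Y=np.array([-X[1],X[0],0]);
c[2]=0
print('seat',c,'cam',c-.115*Y+[0,0,.045])
print('grip pred',c-.115*Y+[0,0,.045]-X*np.sqrt(.13**2-.028**2)+[0,0,.028])
E
```

```text
[[0.7287 0.2193 0.013 ]
 [0.7391 0.0697 0.013 ]
 [0.5487 0.2051 0.013 ]
 [0.5587 0.0556 0.013 ]] [0.6438 0.1374 0.013 ]
yaw 4.468970474064136
side screws [0.54948793 0.20248452 0.013     ]
side screws [0.74004933 0.06653324 0.013     ]
carr [0.72482657 0.19072475 0.087     ]
carr [0.72917521 0.0936771  0.087     ]
carr [0.55717064 0.18071241 0.087     ]
carr [0.56132835 0.08369646 0.087     ]
carr side [0.55791622 0.17131007 0.087     ]
carr side [0.72876333 0.08745502 0.087     ]
carr side [0.56486427 0.07928572 0.087     ]
carr side [0.72362568 0.18293669 0.087     ]
jaws top [0.67516916 0.13886654 0.134     ]
jaws top [0.60486803 0.13503006 0.134     ]
grip top [0.52622588 0.01638227 0.073     ]
seat [0.6438117  0.13741308 0.        ] cam [0.6527724  0.02276272 0.045     ]
grip pred [0.52620956 0.01287097 0.073     ]
```

Emit:
play_rows([
  [1.46, -4.6, 0, 0, 0, -0.0333, 8.7],
  [1.46, -4.6, 0, 0, 0, -0.0333, 8.7],
  [1.46, -4.6, 0, 0, 0, -0.0333, 8.7],
  [1.46, -4.6, 0, 0, 0, -0.0333, 8.7],
  [1.46, -4.6, 0, 0, 0, -0.0333, 8.7],
  [1.46, -4.6, 0, 0, 0, -0.0333, 8.7],
  [1.46, -4.6, 0, 0, 0, -0.0333, 8.7],
  [1.46, -4.6, 0, 0, 0, -0.0333, 8.7],
  [1.46, -4.6, 0, 0, 0, -0.0333, 8.7],
  [1.46, -4.6, 0, 0, 0, -0.0333, 8.7],
  [1.46, -4.6, 0, 0, 0, -0.0333, 8.7],
  [1.46, -4.6, 0, 0, 0, -0.0333, 8.7],
  [1.46, -4.6, 0, 0, 0, -0.0333, 8.7],
  [1.46, -4.6, 0, 0, 0, -0.0333, 8.7],
  [1.46, -4.6, 0, 0, 0, -0.0333, 8.7],
  [1.46, -4.6, 0, 0, 0, -0.0333, 8.7],
  [1.46, -4.6, 0, 0, 0, -0.0333, 8.7],
  [1.46, -4.6, 0, 0, 0, -0.0333, 8.7],
  [1.46, -4.6, 0, 0, 0, -0.0333, 8.7],
  [1.46, -4.6, 0, 0, 0, -0.0333, 8.7],
])

```text
time: 2.6
ee_pos: [0.537, -0.3458, 0.222]
eef_rot: [0.969, 0.249, -0.0, -0.0]
ft_force: [0.8, 1.1, 1.3]
width: 0.0871
```

Emit:
play_rows([
  [0, 0, -3, 0, 0, 0, 6],
  [0, 0, -4, 0, 0, 0, 6],
  [0, 0, -4, 0, 0, 0, 6],
  [0, 0, -4, 0, 0, 0, 6],
  [0, 0, -3, 0, 0, 0, 6],
  [0, 0, -2, 0, 0, 0, 6],
  [0, 0, -1, 0, 0, 0, 6],
  [0, 0, -0.7, 0, 0, 0, 6],
  [0, 0, 0, 0, 0, 0, 6],
], grip_force=40)

```text
time: 3.72
ee_pos: [0.5366, -0.3449, 0.0058]
eef_rot: [0.969, 0.249, 0.0, 0.0]
ft_force: [0.2, 0.8, 0.0]
width: 0.0596
```

```bash
python3 - <<'E'
from h import *
f=lambda a,x,y,w,h:cv2.resize(a[y:y+h,x:x+w,::-1],(400,300),interpolation=cv2.INTER_CUBIC)
t=shot('top','t1.png');s=shot('side','s1.png')
cv2.imwrite('pics/z1.png',np.hstack([f(t['img'],290,155,120,90),f(s['img'],225,222,120,90)]))
E
```

```text
(no output)
```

View pics/z1.png

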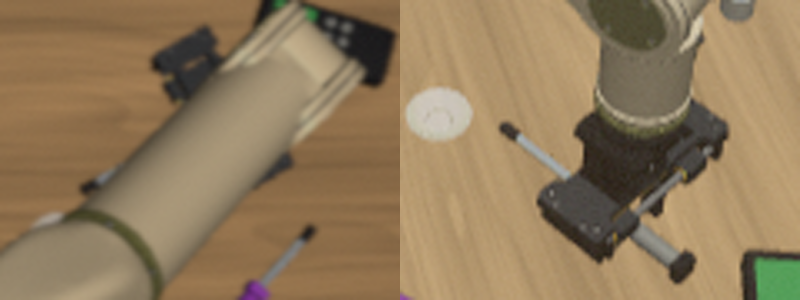

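The fingers straddle the handle, with the shaft out at upper left and the rear bumper at lower right of the side crop. I'll close and lift.

Emit:
play_rows([
  [0, 0, 0, 0, 0, 0, 3],
  [0, 0, 0, 0, 0, 0, 1],
  [0, 0, 0, 0, 0, 0, 1],
  [0, 0, 0, 0, 0, 0, 1],
  [0, 0, 0, 0, 0, 0, 1],
  [0, 0, 0, 0, 0, 0, 1],
  [0, 0, 0, 0, 0, 0, 1],
], grip_force=40)

```text
time: 4.7
ee_pos: [0.5365, -0.3447, 0.0056]
eef_rot: [0.969, 0.249, 0.0, -0.0]
ft_force: [0.7, 0.2, 0.3]
width: 0.019
```

Emit:
play_rows([
  [0, 0, 2, 0, 0, 0, 1],
  [0, 0, 4, 0, 0, 0, 1],
  [0, 0, 4, 0, 0, 0, 1],
  [0, 0, 4, 0, 0, 0, 1],
  [0, 0, 4, 0, 0, 0, 1],
  [0, 0, 4, 0, 0, 0, 1],
  [0, 0, 2, 0, 0, 0, 1],
])

```text
time: 5.58
ee_pos: [0.5365, -0.3455, 0.2488]
eef_rot: [0.969, 0.249, 0.001, 0.001]
ft_force: [-0.3, 0.2, -1.6]
width: 0.0192
```

Emit:
play_rows([
  [0.53, 2.4, 0, 0, 0, -0.1, 1],
  [0.53, 2.4, 0, 0, 0, -0.1, 1],
  [0.53, 2.4, 0, 0, 0, -0.1, 1],
  [0.53, 2.4, 0, 0, 0, -0.1, 1],
  [0.53, 2.4, 0, 0, 0, -0.1, 1],
  [0.53, 2.4, 0, 0, 0, -0.1, 1],
  [0.53, 2.4, 0, 0, 0, -0.1, 1],
  [0.53, 2.4, 0, 0, 0, -0.1, 1],
  [0.53, 2.4, 0, 0, 0, -0.1, 1],
  [0.53, 2.4, 0, 0, 0, -0.1, 1],
  [0.53, 2.4, 0, 0, 0, -0.1, 1],
  [0.53, 2.4, 0, 0, 0, -0.1, 1],
  [0.53, 2.4, 0, 0, 0, -0.1, 1],
  [0.53, 2.4, 0, 0, 0, -0.1, 1],
  [0.53, 2.4, 0, 0, 0, -0.1, 1],
  [0.53, 2.4, 0, 0, 0, -0.1, 1],
  [0.53, 2.4, 0, 0, 0, -0.1, 1],
  [0.53, 2.4, 0, 0, 0, -0.1, 1],
  [0.53, 2.4, 0, 0, 0, -0.1, 1],
  [0.53, 2.4, 0, 0, 0, -0.1, 1],
])

```text
time: 8.07
ee_pos: [0.6422, 0.136, 0.2453]
eef_rot: [0.732, -0.682, -0.0, 0.0]
ft_force: [0.3, 0.7, -0.8]
width: 0.0191
```

```bash
python3 - <<'E'
from h import *
f=lambda a,x,y,w,h:cv2.resize(a[y:y+h,x:x+w,::-1],(400,300),interpolation=cv2.INTER_CUBIC)
t=shot('top','t2.png');s=shot('side','s2.png')
print(r.read_state()['ee_pos'],r.read_state()['joint_positions'])
cv2.imwrite('pics/z2.png',np.hstack([f(t['img'],180,90,120,90),f(s['img'],220,105,120,90)]))
E
```

```text
[0.64223845 0.1388966  0.24454864] [-1.0198535   0.64025824  1.17653753  1.37657295 -0.58553746  1.50175479
 -1.37548662]
```

View pics/z2.png

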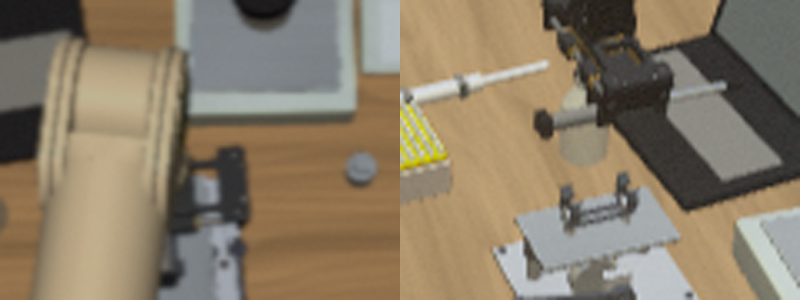

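Emit:
play_rows([
  [0, 0, -3, 0, 0, 0, 1],
  [0, 0, -3, 0, 0, 0, 1],
  [0, 0, -2, 0, 0, 0, 1],
  [0, 0, 0, 0, 0, 0, 1],
  [0, 0, 0, 0, 0, 0, 1],
  [0, 0, 0, 0, 0, 0, 1],
])

```text
time: 8.93
ee_pos: [0.643, 0.1351, 0.1668]
eef_rot: [0.733, -0.681, 0.0, -0.001]
ft_force: [0.7, 0.4, -1.7]
width: 0.0186
```

```bash
python3 - <<'E'
from h import *
t=shot('top','t3.png');s=shot('side','s3.png')
st=r.read_state();p=st['ee_pos'];q=st['eef_rot'];print(p,st['joint_vel'].round(3))
ya=2*np.arctan2(q[1],q[0]);print('tool yaw',np.degrees(ya))
y=ya+np.pi/2;X=np.array([np.cos(y),np.sin(y),0]);m=p+[0,0,.0075]
for c,n in((t,'t'),(s,'s')):
  print(n,[proj(c,m+X*d).round(1) for d in(-.075,-.068,0,.068,.172)])
g=lambda a,x,y,w,h:cv2.resize(a[y:y+h,x:x+w,::-1],(400,400),interpolation=cv2.INTER_CUBIC)
a=proj(t,m-.04*X).astype(int)-32;b=proj(s,m).astype(int)-32;print(a,b)
cv2.imwrite('pics/z3.png',np.hstack([g(t['img'],a[0],a[1],64,64),g(s['img'],b[0],b[1],64,64)]))
E
```

```text
[0.64277222 0.13522467 0.16637406] [-0.001  0.002 -0.003  0.004 -0.    -0.001  0.001]
tool yaw -85.76447007386793
t [array([230.9, 178.9]), array([230.7, 177. ]), array([229.2, 159.1]), array([227.7, 141.4]), array([225.3, 114.8])]
s [array([260.6, 159. ]), array([262.4, 158.6]), array([279.2, 154.8]), array([295.7, 151. ]), array([320.4, 145.4])]
[198 137] [247 122]
```

View pics/z3.png

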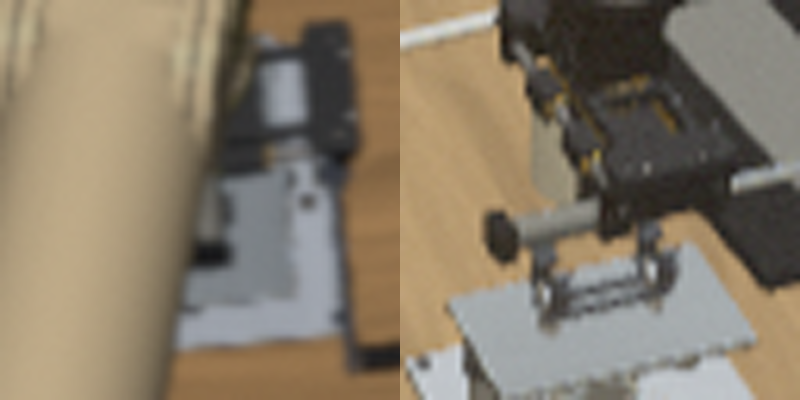

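Side crop: the rear bumper at about (263,159) and the shaft match the predicted pose to about 2 mm, straddling the clip correctly. I'll press down in stages.

Emit:
play_rows([
  [0, 0.15, -1, 0, 0, 0, 1],
  [0, 0, -0.8, 0, 0, 0, 1],
  [0, 0, -0.5, 0, 0, 0, 1],
  [0, 0, -0.5, 0, 0, 0, 1],
  [0, 0, 0, 0, 0, 0, 1],
], grip_force=55)

```text
time: 9.65
ee_pos: [0.6424, 0.1374, 0.1374]
eef_rot: [0.733, -0.68, -0.0, -0.0]
ft_force: [-0.9, 2.1, -1.1]
width: 0.0189
```

Emit:
play_rows([
  [0, 0, -0.4, 0, 0, 0, 1],
  [0, 0, -0.4, 0, 0, 0, 1],
  [0, 0, -0.4, 0, 0, 0, 1],
  [0, 0, 0, 0, 0, 0, 1],
])

```text
time: 10.15
ee_pos: [0.6426, 0.1371, 0.1252]
eef_rot: [0.733, -0.68, 0.0, -0.0]
ft_force: [2.7, 2.5, -1.0]
width: 0.0186
```

Emit:
play_rows([
  [0, 0, -0.3, 0, 0, 0, 1],
  [0, 0, -0.3, 0, 0, 0, 1],
  [0, 0, 0, 0, 0, 0, 1],
])

```text
time: 10.52
ee_pos: [0.642, 0.1374, 0.1196]
eef_rot: [0.733, -0.68, -0.001, 0.0]
ft_force: [-2.9, 4.4, 4.6]
width: 0.0186
```

```bash
python3 - <<'E'
from h import *
s=shot('side','s4.png')
st=r.read_state();p=st['ee_pos'];q=st['eef_rot'];print(p,st['ft_force'],st['torque'])
y=2*np.arctan2(q[1],q[0])+np.pi/2;X=np.array([np.cos(y),np.sin(y),0]);m=p+[0,0,.0075]
print([proj(s,m+X*d).round(1) for d in(-.075,-.068,0,.068,.172)])
print([proj(s,[.643-.068*X[0],.137-.068*X[1],z]).round(1) for z in(.127,.137)])
cv2.imwrite('pics/z4.png',cv2.resize(s['img'][135:195,240:320,::-1],(800,600),interpolation=cv2.INTER_CUBIC))
E
```

```text
[0.64202881 0.1373703  0.11961796] [-1.87015578  3.58602161  4.20997278] [0.92747686 0.75312461 0.01225553]
[array([260. , 168.3]), array([261.7, 167.9]), array([278.3, 164. ]), array([294.5, 160.2]), array([318.7, 154.6])]
[array([262. , 167.9]), array([262.1, 165.9])]
```

View pics/z4.png

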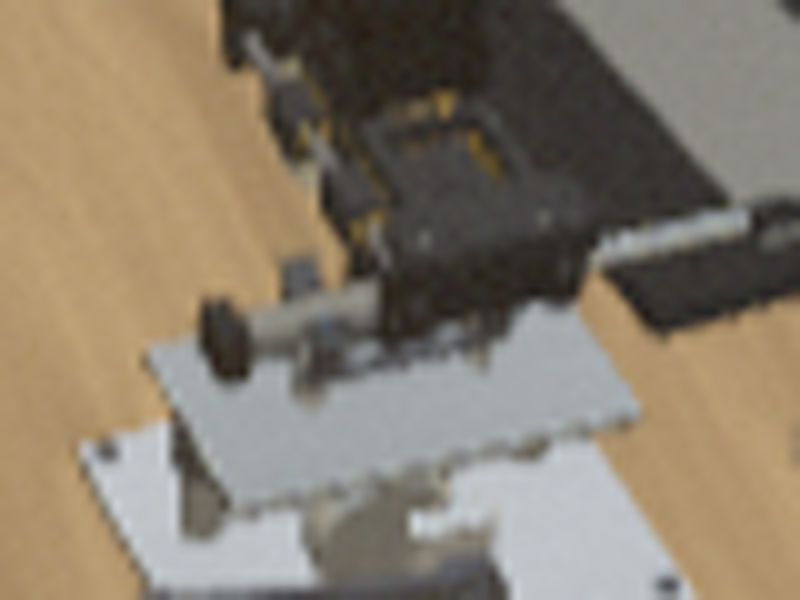

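Side crop: the handle is between the jaws, with the rear bumper at (262,168.6). The force is only just rising, so I'll press further.

Emit:
play_rows([
  [0, 0, -0.2, 0, 0, 0, 1],
  [0, 0, 0, 0, 0, 0, 1],
])

```text
time: 10.82
ee_pos: [0.6422, 0.1374, 0.1192]
eef_rot: [0.733, -0.68, -0.001, -0.0]
ft_force: [-9.1, 4.5, 18.6]
width: 0.0184
```

Emit:
play_rows([
  [0, 0, -0.2, 0, 0, 0, 1],
  [0, 0, 0, 0, 0, 0, 1],
])

```text
time: 11.08
ee_pos: [0.6423, 0.1374, 0.1189]
eef_rot: [0.733, -0.68, -0.001, -0.001]
ft_force: [-14.7, 4.5, 32.0]
width: 0.0187
```

Emit:
play_rows([
  [0, 0, -0.2, 0, 0, 0, 1],
  [0, 0, 0, 0, 0, 0, 1],
])

```text
time: 11.32
ee_pos: [0.6424, 0.1374, 0.1187]
eef_rot: [0.733, -0.68, -0.001, -0.001]
ft_force: [-22.8, 4.6, 47.7]
width: 0.019
```

Rigid bottom at the expected home height. I'll back off the push, open, and lift clear to check.

Emit:
play_rows([
  [0, 0, 0.3, 0, 0, 0, 1],
  [0, 0, 0.3, 0, 0, 0, 1],
  [0, 0, 0, 0, 0, 0, 1],
])

```text
time: 11.7
ee_pos: [0.6421, 0.1374, 0.1196]
eef_rot: [0.733, -0.68, -0.001, -0.0]
ft_force: [-3.1, 4.8, 5.6]
width: 0.0187
```

Emit:
play_rows([
  [0, 0, 0, 0, 0, 0, 4.5],
  [0, 0, 0, 0, 0, 0, 4.5],
  [0, 0, 0, 0, 0, 0, 4.5],
  [0, 0, 1, 0, 0, 0, 4.5],
  [0, 0, 3, 0, 0, 0, 4.5],
  [0, 0, 4, 0, 0, 0, 4.5],
  [0, 0, 4, 0, 0, 0, 4.5],
  [0, 0, 0, 0, 0, 0, 4.5],
])

```text
time: 12.7
ee_pos: [0.6438, 0.136, 0.2434]
eef_rot: [0.733, -0.681, 0.002, -0.002]
ft_force: [-0.8, -0.5, -0.2]
width: 0.045
```

```bash
python3 - <<'E'
from h import *
s=shot('side','s5.png')
print(r.read_state()['joint_positions'])
cv2.imwrite('pics/z5.png',cv2.resize(s['img'][135:195,240:320,::-1],(800,600),interpolation=cv2.INTER_CUBIC))
E
```

```text
[-1.01952771  0.63993379  1.17694238  1.38531946 -0.58688384  1.49097594
 -1.37270426]
```

View pics/z5.png

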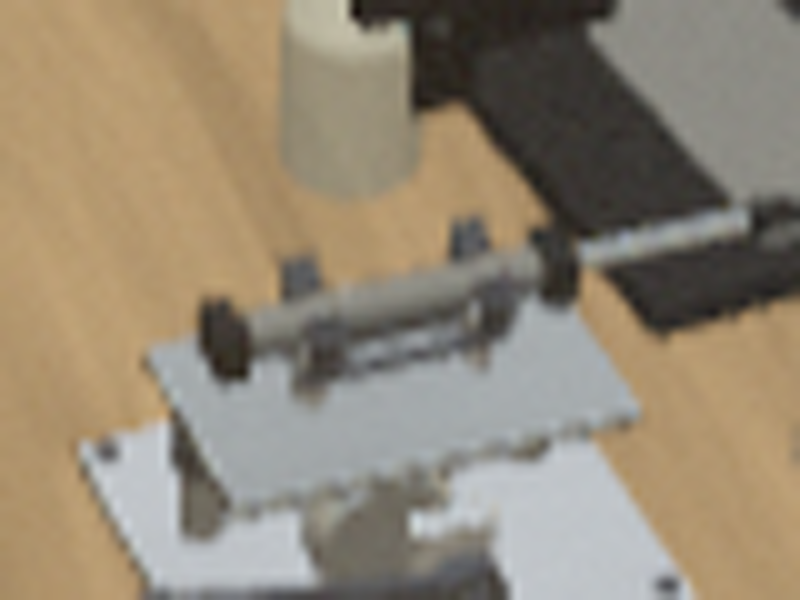

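Side crop: the probe lies level in both jaw pairs, bumpers at (262.1,168.5) and (294.8,161.1). That matches the home projection to within 1 px, with the shaft away from the robot. Now the lever.

Emit:
play_rows([
  [-0.98, -1.02, 0, 0, 0, 0.131, 5.5],
  [-0.98, -1.02, 0, 0, 0, 0.131, 5.5],
  [-0.98, -1.02, 0, 0, 0, 0.131, 5.5],
  [-0.98, -1.02, 0, 0, 0, 0.131, 5.5],
  [-0.98, -1.02, 0, 0, 0, 0.131, 5.5],
  [-0.98, -1.02, 0, 0, 0, 0.131, 5.5],
  [-0.98, -1.02, 0, 0, 0, 0.131, 5.5],
  [-0.98, -1.02, 0, 0, 0, 0.131, 5.5],
  [-0.98, -1.02, 0, 0, 0, 0.131, 5.5],
  [-0.98, -1.02, 0, 0, 0, 0.131, 5.5],
  [-0.98, -1.02, 0, 0, 0, 0.131, 5.5],
  [-0.98, -1.02, 0, 0, 0, 0.131, 5.5],
  [0, 0, 0, 0, 0, 0, 5.5],
  [0, 0, 0, 0, 0, 0, 5.5],
])

```text
time: 14.5
ee_pos: [0.5249, 0.015, 0.2393]
eef_rot: [0.999, 0.036, -0.0, -0.0]
ft_force: [0.0, -0.4, -0.1]
width: 0.055
```

```bash
python3 - <<'E'
from h import *
print(r.read_state()['joint_positions'],r.read_state()['ee_pos'])
s=shot('side','s6.png');print(proj(s,[.526,.013,.073]),proj(s,[.528,-.016,.073]),proj(s,[.524,.042,.073]))
d=np.load('pics/side0.png.npz');a=d['img'];x,y,w,h=250,185,30,30
m=(a[y:y+h,x:x+w].max(2)<70).astype(np.uint8);print(cv2.connectedComponentsWithStats(m)[2:])
cv2.imwrite('pics/z6.png',cv2.resize(s['img'][150:225,220:320,::-1],(800,600),interpolation=cv2.INTER_CUBIC))
E
```

```text
[-1.05260483  0.1309198   1.03224315  1.7406547  -0.11565522  1.33533872
  0.07578945] [0.5248572  0.01502519 0.23925077]
[258.27926801 201.61223206] [261.08194786 206.88137889] [255.53897857 196.46038163]
(array([[  0,   0,  30,  30, 841],
       [  4,  11,  10,  13,  53],
       [ 11,  11,   1,   1,   1],
       [ 14,  11,   1,   1,   1],
       [ 19,  11,   1,   1,   1],
       [ 21,  10,   1,   1,   1],
       [ 23,  10,   1,   1,   1],
       [ 25,  10,   1,   1,   1]], dtype=int32), array([[14.83472057, 14.39714625],
       [ 8.69811321, 16.58490566],
       [11.        , 11.        ],
       [14.        , 11.        ],
       [19.        , 11.        ],
       [21.        , 10.        ],
       [23.        , 10.        ],
       [25.        , 10.        ]]))
```

View pics/z6.png

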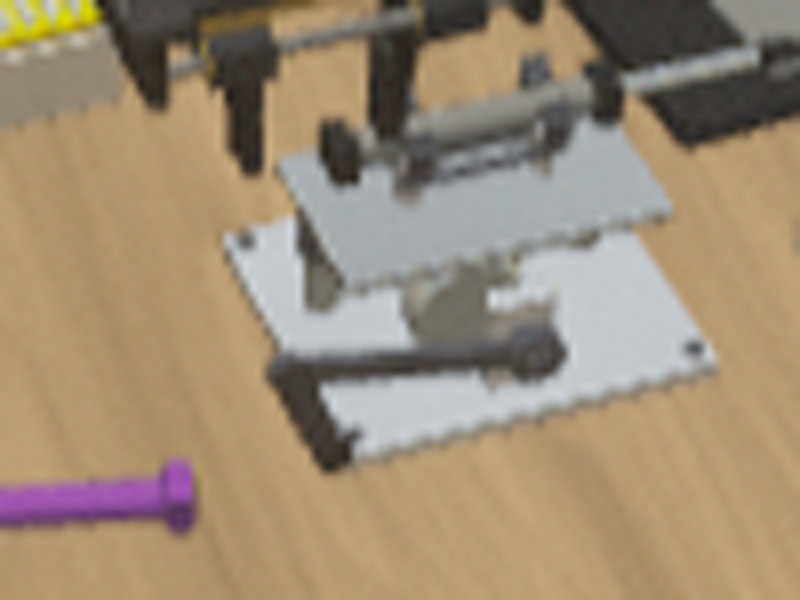

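The sleeve middle is at about (258.5,201.4) against a prediction of (258.3,201.6), so I'll descend and grip it.

Emit:
play_rows([
  [0.1, -0.2, -3, 0, 0, 0, 5.5],
  [0, 0, -4, 0, 0, 0, 5.5],
  [0, 0, -4, 0, 0, 0, 5.5],
  [0, 0, -3, 0, 0, 0, 5.5],
  [0, 0, -2, 0, 0, 0, 5.5],
  [0, 0, -1.5, 0, 0, 0, 5.5],
  [0, 0, -1, 0, 0, 0, 5.5],
  [0, 0, 0, 0, 0, 0, 5.5],
], grip_force=25)

```text
time: 15.55
ee_pos: [0.5258, 0.0124, 0.0544]
eef_rot: [0.999, 0.037, -0.0, 0.0]
ft_force: [-0.1, -0.8, 0.1]
width: 0.055
```

Emit:
play_rows([
  [0, 0, 0, 0, 0, 0, 3],
  [0, 0, 0, 0, 0, 0, 1],
  [0, 0, 0, 0, 0, 0, 1],
  [0, 0, 0, 0, 0, 0, 1],
  [0, 0, 0, 0, 0, 0, 1],
  [0, 0, 0, 0, 0, 0, 1],
])

```text
time: 16.3
ee_pos: [0.5277, 0.0126, 0.0553]
eef_rot: [0.999, 0.038, 0.002, 0.0]
ft_force: [5.4, 1.8, -0.4]
width: 0.0175
```

```bash
python3 - <<'E'
from h import *
print(r.read_state())
# steps along circle
th0=np.arccos(.028/.13)  # from vertical
R=.13;y=np.radians(4.2)
a=np.r_[np.linspace(0,1.35,19)];a-=0
phi=np.pi-np.arcsin(.028/.13)-a
P=np.c_[R*np.cos(phi),R*np.sin(phi)];print(np.degrees(phi[-1]))
D=np.diff(P,axis=0)*100
print(np.c_[D[:,0]*np.cos(y),D[:,0]*np.sin(y),D[:,1]].round(2).tolist(),D.sum(0))
E
```

```text
{'time': 16.3, 'joint_positions': array([-0.88254239,  0.39853838,  0.91599303,  1.94178157, -0.37999527,
        0.97937148,  0.28671647]), 'joint_vel': array([ 9.44453218e-05, -7.06028848e-04,  3.72778163e-04, -9.08875284e-04,
        1.69501554e-03, -4.25856795e-04, -4.53096251e-04]), 'joint_torque': array([ 1.66240297e-01, -4.03745627e+01,  1.19460610e+01, -2.74821568e+01,
        4.40417435e-01,  1.93863943e+00,  1.23743678e-02]), 'ee_pos': array([0.52765053, 0.01259735, 0.05534304]), 'eef_rot': array([9.99290864e-01, 3.76020789e-02, 1.96274897e-03, 2.84276467e-06]), 'ft_force': array([ 5.43579476,  1.83767176, -0.3784755 ]), 'torque': array([ 0.06824529, -1.25596835, -0.02325496]), 'width': 0.017502460223169404}
90.21260484228371
[[0.24, 0.02, 0.94], [0.31, 0.02, 0.92], [0.38, 0.03, 0.9], [0.45, 0.03, 0.86], [0.51, 0.04, 0.83], [0.57, 0.04, 0.79], [0.63, 0.05, 0.74], [0.68, 0.05, 0.69], [0.73, 0.05, 0.64], [0.78, 0.06, 0.58], [0.82, 0.06, 0.52], [0.86, 0.06, 0.46], [0.89, 0.07, 0.39], [0.92, 0.07, 0.33], [0.94, 0.07, 0.26], [0.95, 0.07, 0.19], [0.97, 0.07, 0.11], [0.97, 0.07, 0.04]] [12.64664246 10.1999105 ]
```

Emit:
play_rows([
  [0.15, 0, 0, 0, 0, 0, 1],
  [0.24, 0.02, 0.94, 0, 0, 0, 1],
  [0.31, 0.02, 0.92, 0, 0, 0, 1],
  [0.38, 0.03, 0.9, 0, 0, 0, 1],
  [0.45, 0.03, 0.86, 0, 0, 0, 1],
  [0.51, 0.04, 0.83, 0, 0, 0, 1],
  [0.57, 0.04, 0.79, 0, 0, 0, 1],
])

```text
time: 17.18
ee_pos: [0.5519, 0.0143, 0.1073]
eef_rot: [0.999, 0.038, -0.0, -0.0]
ft_force: [3.2, 2.6, -6.0]
width: 0.0172
```

Emit:
play_rows([
  [0.63, 0.05, 0.74, 0, 0, 0, 1],
  [0.68, 0.05, 0.69, 0, 0, 0, 1],
  [0.73, 0.05, 0.64, 0, 0, 0, 1],
  [0.78, 0.06, 0.58, 0, 0, 0, 1],
  [0.82, 0.06, 0.52, 0, 0, 0, 1],
  [0.86, 0.06, 0.46, 0, 0, 0, 1],
  [0, 0, 0, 0, 0, 0, 1],
])

```text
time: 18.05
ee_pos: [0.5975, 0.0175, 0.1439]
eef_rot: [0.999, 0.038, 0.0, -0.0]
ft_force: [-5.9, 2.8, 5.8]
width: 0.0171
```

Emit:
play_rows([
  [0.89, 0.07, 0.39, 0, 0, 0, 1],
  [0.92, 0.07, 0.33, 0, 0, 0, 1],
  [0.94, 0.07, 0.26, 0, 0, 0, 1],
  [0.95, 0.07, 0.19, 0, 0, 0, 1],
  [0.97, 0.07, 0.11, 0, 0, 0, 1],
  [0.97, 0.07, 0.04, 0, 0, 0, 1],
  [0, 0, 0, 0, 0, 0, 1],
  [0, 0, 0, 0, 0, 0, 1],
])

```text
time: 19.05
ee_pos: [0.6541, 0.0217, 0.1572]
eef_rot: [0.999, 0.038, 0.001, -0.0]
ft_force: [-3.2, 2.8, 6.3]
width: 0.0171
```

```bash
python3 - <<'E'
from h import *
st=r.read_state();p=st['ee_pos'];print(p,st['ft_force'],st['joint_positions'])
s=shot('side','s7.png');t=shot('top','t7.png')
for z in(.127,.1426):print([proj(s,[.643+d,.137+d*.074,z]).round(1) for d in(-.068,.068)])
cv2.imwrite('pics/z7.png',cv2.resize(s['img'][135:210,225:325,::-1],(800,600),interpolation=cv2.INTER_CUBIC))
E
```

```text
[0.65407904 0.02174277 0.15721537] [-3.17003486  2.83739521  6.29028259] [-0.72060183  0.56721251  0.88416859  1.49994077 -0.448164    1.28547022
  0.28809408]
[array([262. , 167.9]), array([294.8, 160.3])]
[array([262.1, 164.8]), array([295.1, 157.1])]
```

View pics/z7.png

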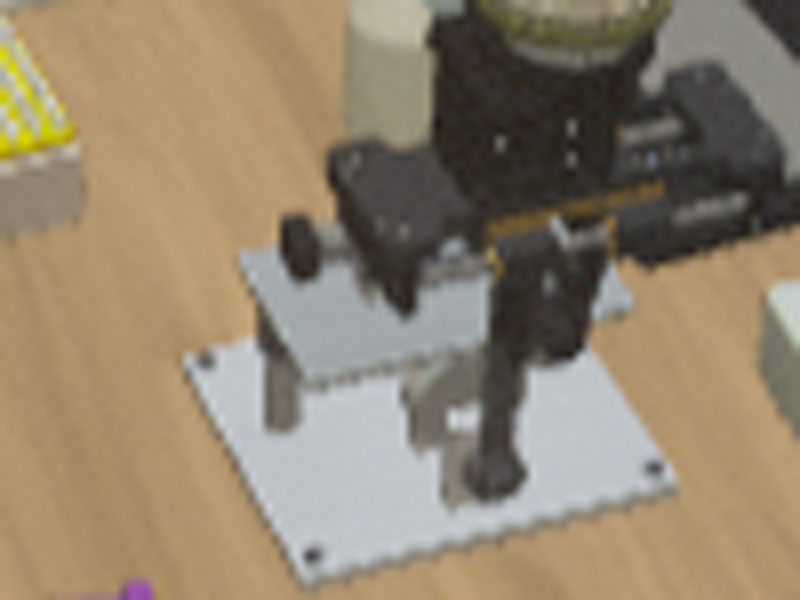

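The carriage is raised: rear bumper now at (262.2,165.2), up 3.3 px against 3.1 expected. The lever looks upright; I'll check its angle against the recorded arc and the image vertical.

```bash
python3 - <<'E'
from h import *
from scipy.optimize import least_squares as L
P=np.array([[.5277,.0126,.0553],[.5519,.0143,.1073],[.5975,.0175,.1439],[.6541,.0217,.1572]])
y=np.radians(4.3);s=P[:,0]*np.cos(y)+P[:,1]*np.sin(y);z=P[:,2]
f=L(lambda c:np.hypot(s-c[0],z-c[1])-.13,[.652,.03]);print(f.x,f.fun,'rad short of upright',(f.x[0]-s[-1])/.13)
t=np.load('pics/side0.png.npz')
a=[proj(t,[.6553,-.008+.0,h]) for h in(.045,.175)];b=[proj(t,[.6536,.05,h]) for h in(.045,.12)];print(a,b)
E
```

```text
[0.654      0.02716042] [-7.54336229e-05  1.74042887e-04 -1.45088282e-04  3.96264626e-05] rad short of upright 0.0008782239649319533
[array([292.81252974, 204.29500676]), array([295.29513922, 178.33151298])] [array([287.30597909, 194.11136155]), array([288.51789162, 179.49276746])]
```

```bash
python3 - <<'E'
from bench import r
print(r.close_job())
E
```

```text
the job is handed in; nothing more can be done
None
```

The probe is pressed into the clip and released, and the cam lever is held straight up in the gripper. I handed the job in at about 19 s, with no verdict reported.

**Probe:**
- The press ended on a rigid stop with the handle axis at about 126–127 mm; the seat is at 127 mm.
- After release, the side camera showed it level in both jaw pairs. Both bumpers were within 1 px of where they should be when home, and the shaft pointed away from the robot.
- I judged the jaws closed from this, because I had no reading of the jaw joints.

**Lever:**
- The recorded tool path fits a 130 mm circle to 0.2 mm and ends within 0.001 rad of upright.
- The rear bumper rose 3.3 px against 3.1 px expected at full lift.
- The wrist forces were each about 6 N or less at hand-in, and the grip was still closed on the sleeve.

**Possible problem:** after the probe had bottomed out, my last press step briefly raised the vertical wrist force to about 48 N. That force went through the held probe, and the 40 N limit is stated for the arm or the gripper's body. I backed off at once.

I saw no contact with the other things on the bench, but I did not check their positions again at the end.

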